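# Snap shut the crossover housings

## Robot

A 6-joint arm with a two-finger parallel gripper is mounted at the origin on the work surface. World frame = base frame: x ahead of the robot, y to its left, z up, the work surface at z = 0. Lengths are in m, angles in rad, forces in N, time in s.
With the tool pointing down it reaches from about 0.225 to 0.725 m from the base axis. Payload 3.1 kg.
Tool frame: the origin (TCP) lies midway between the tips of the shut fingers; the grasp point (between the pads) lies 19 mm behind it (robot.pinch_z is the z of the grasp point in the tool frame, in m); z points along the fingers, y is the direction in which the jaws open and shut (so a half turn about z gives the same grasp; the last joint's range is limited). The gripper opens to 85 mm and grips with 20 to 120 N. Pads are 22 mm wide; open, the fingers measure 114 mm over their backs; the gripper's body (76 mm by 85 mm) begins 54 mm behind the grasp point. The pads swing forward as they close: fully open they stand 13 mm farther back than shut.
Start: joints at [-1.411, 0.048, 0.099, 1.622, 0, 1.443], TCP at [0.149, -0.503, 0.231] pointing down, gripper open.
Joint ranges: [-2.91, 2.91], [-0.99, 1.94], [-1.21, 1.42], [-2.12, 2.29], [-1.49, 1.47], [-3.14, 3.14]. Speed limits (rad/s): [2.79, 2.79, 3.14, 3.14, 3.14, 3.14].

## Interface

Orientations are given as a unit quaternion [w, x, y, z].
In Python, from bench import robot, viewer gives the robot as it stands.
- The arm moves only by the shell command python3 -m pendant 'ROWS' [FORCE]. ROWS is JSON, a list of rows, each a list of 5 numbers: the shift along the world's x, y, z as a fraction of full scale, then the turn about the world's z as a fraction of full scale, then the closure, from -1 (fully open) to 1 (shut), so that 0 is half open. In form: [[tx, ty, tz, roll, hand], ...]. A call has exactly 5 rows; each row shifts and turns the pose as measured when the row begins; what a row does not reach is not made up. Full scale, the value 1, is 40 mm for a shift and 30 degrees for a turn. A row lasts 1/8 s, in which the tool goes at most 62.5 mm and 10.7 degrees, less where a joint would pass 70% of its speed; a pose out of reach is approached as far as the arm can. A call with a number of a shift or a turn outside -1 to 1 is refused whole. A call with a gripper value outside its range is refused whole. The fingers move at their own pace and stop on an object; FORCE is the grip in N (left out, the last holds). Time passes only in rows, so rows that do not move let the fingers close, or fill a call up. It gives the time, the measured TCP pose, the force and the opening at its end, in the units of the state.
- robot.get_obs(): the state, without advancing time (a new reading comes with each control period).
- viewer.camera(name): name is "side" or "top" or "wrist"; returns the picture (384x512x3 uint8, red, green, blue); there is no depth.
- viewer.camera_info(name): a dict with "fx", "fy", "cx", "cy" (pixels), "R" (3x3) and "t" (3): a world point X has camera coordinates R X + t. Camera axes: x right, y down, z forward; pixel columns grow to the right and rows downward; lengths in m; the calibration is good to about 2 mm. The wrist camera is an equidistant fisheye: a pixel r from the principal point sees the ray r / f radians off the axis. A picture is of the moment at which its call begins: read the wrist's pose just before it. camera_info takes no time and is no camera call; for the wrist camera it gives the pose at the moment of the call.
- robot.sign_off(): hands the job in, once; it reports no verdict.
The state is a dict: "time": time; "q": joint angles; "qvel": joint speeds; "joint_torque": joint torques, N m; "tool_pos": TCP position; "orientation": TCP orientation; "contact_force": force on the tool from outside, world axes, zero at the start; "torque": the same for the moment, N m; "finger_gap": finger opening in m.
Only numpy, scipy, OpenCV 4.12 (cv2) and the standard library are available. Lean on these libraries where they do the work, as an engineer would, in place of code of your own. Each camera call takes 0.05 s, during which the arm holds its last target. There are 200 camera calls.

## Task

On this loudspeaker assembly bench, the long rectangular and the short rectangular crossover housings have their coils fitted: press their hinged covers down until the catches hold them fully shut. Leave the cover of the round housing standing open just as it is, since it still waits for its parts.

Things in the scene. Friction and masses are not known exactly. Their poses are not given: they have to be found in the camera images.
- long_press (a point): Press point on the cover of the long housing: black box, 95 mm from hinge to free edge, 140 wide. Site: on the 6 mm cover's top face, mid-width, x to the free edge (27 mm on), y along the hinge, z out of the top; z's tilt is the opening (18-33 deg at first). Level hinge axis 68 mm along -x and 6 along -z, 50 above the table; shut, the top is level, 56 above the table. Housing is fixed.
- short_press (a point): Press point on the cover of the short housing: black box, 95 mm from hinge to free edge, 75 wide; point, heights, opening as for the long one. On both a weak spring lifts the cover again if let go half-way; in the last 7 mm a sprung steel catch at the free edge gives way (6 to 12 N at this point) and snaps over the cover's lip; a hard stop follows when it is level.
- round_press (a point): The same point on the cover of the round housing: empty black drum 95 mm in diameter, round cover 6 mm thick with the same hinge, catch, heights and opening. To be left open; it moves at a touch of about 1 N. The three fixed housings stand side by side across the bench in any order, hinges roughly towards the robot (within 30 deg).
There are look-alikes about, which are no part of the job. What is shaped like the part that bears short_press but orange or purple is not meant. Leave any pink look-alike of the part that bears round_press alone.

How it is judged:
At the end, for the whole second after the job is handed in: The covers of the long and the short rectangular housings stay shut by themselves (within 0.1 rad, about 6 degrees, of level) and the round housing's cover is still open (more than 0.2 rad) (angle between each of long_press, short_press's own z axis and vertical below 0.1 rad and angle between round_press's own z axis and vertical above 0.2 rad); the robot touches nothing.
It fails at once if the round housing's cover is moved by more than 15 mm at its press point (distance of round_press from where it was at the start of the episode above 0.015 m).
It also fails if it takes over 35 s, if anything falls off the work surface, if the arm or the gripper's body presses on something with over 40 N, if the wrist force passes 120 N, or if a joint passes its speed limit or range.

## Working session

There is one attempt and no reset: what is moved stays moved. The work goes in short steps, Python scripts to look and compute and a shell command to move; the robot and the scene stay as the last step left them, time stands still between calls to the robot, and variables do not carry over. Pictures are saved under pics/ and viewed, about 8 in all and at most 12, crops included, and the job is handed in when it is done.

```bash
mkdir -p pics
python3 - <<'E'
from bench import robot, viewer
import cv2
for n in ("top","side"):
    im=viewer.camera(n); cv2.imwrite(f"pics/{n}0.png",im[:,:,::-1])
    i=viewer.camera_info(n); print(n,i)
o=robot.get_obs(); print(o)
E
```

```text
top {'fx': 423.64238583366836, 'fy': 423.64238583366836, 'cx': 258.9502168202924, 'cy': 191.72851840037544, 'R': array([[-0.02358327, -0.99966453, -0.01070801],
       [-0.99756297,  0.02423453, -0.06542784],
       [ 0.06566539,  0.00913891, -0.99779985]]), 't': array([0.0264302 , 0.46624008, 1.46563111])}
side {'fx': 499.6368985015806, 'fy': 499.6368985015806, 'cx': 261.3442670286317, 'cy': 184.90831957804411, 'R': array([[-0.85452488, -0.51932587,  0.00937361],
       [-0.28228506,  0.44918592, -0.84767161],
       [ 0.4360073 , -0.72700251, -0.53043848]]), 't': array([0.40305751, 0.16966068, 1.27578203])}
{'time': 0.1, 'q': array([-1.41081786e+00,  4.87036874e-02,  9.77343509e-02,  1.62198830e+00,
       -1.73577233e-05,  1.44300299e+00]), 'qvel': array([ 0.00086825, -0.00216729,  0.00359181, -0.00035758, -0.00129981,
       -0.00094967]), 'joint_torque': array([ 2.59353350e-03, -3.39848077e+01,  3.20937145e+01,  1.57936604e-02,
       -2.10370886e-04, -3.51390192e-06]), 'tool_pos': array([ 0.14890062, -0.50286425,  0.23021005]), 'orientation': array([-1.08037734e-03,  9.89665692e-01,  1.43389857e-01, -2.60675222e-05]), 'contact_force': array([-1.26127287,  0.63344615,  0.08176765]), 'torque': array([ 0.00626651, -0.01037623, -0.0667191 ]), 'finger_gap': 0.08503573151992093}
```

View pics/top0.png

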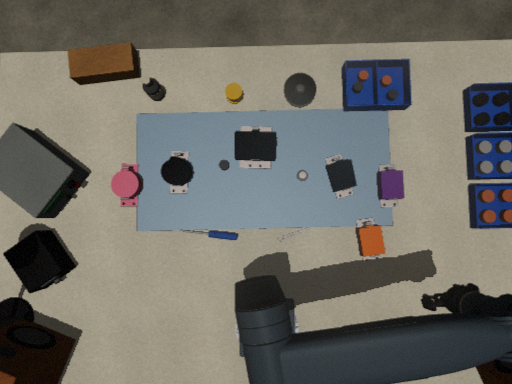

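View pics/side0.png

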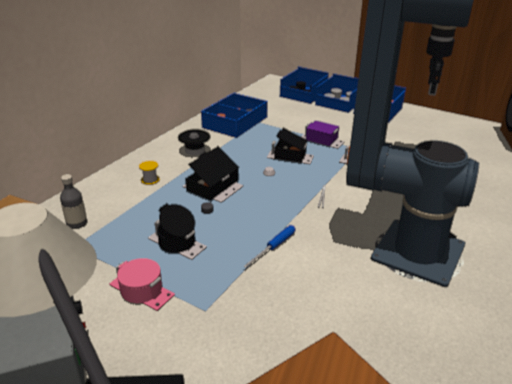

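The top view shows the long housing at about (256,145), the short at (341,175) and the round at (177,170). Orange, purple and pink look-alikes stand apart from them. Next I measure the dark blobs.

```bash
cat > h.py <<'E'
import numpy as np
from bench import robot, viewer
def ray(n,u,v,z):
    i=viewer.camera_info(n); R,t=i["R"],i["t"]
    c=-R.T@t; d=R.T@np.array([(u-i["cx"])/i["fx"],(v-i["cy"])/i["fy"],1])
    return c+d*(z-c[2])/d[2]
def proj(n,X):
    i=viewer.camera_info(n); p=i["R"]@np.array(X)+i["t"]
    return np.array([i["fx"]*p[0]/p[2]+i["cx"],i["fy"]*p[1]/p[2]+i["cy"]])
E
python3 - <<'E'
from h import *; import cv2
im=cv2.imread("pics/top0.png"); m=(im.max(2)<50).astype(np.uint8)
m=cv2.morphologyEx(m,cv2.MORPH_OPEN,np.ones((3,3)))
cs,_=cv2.findContours(m,cv2.RETR_EXTERNAL,cv2.CHAIN_APPROX_NONE)
for c in cs:
    (u,v),s,a=r=cv2.minAreaRect(c)
    if 150<u<370 and 110<v<210 and cv2.contourArea(c)>200:
        b=cv2.boxPoints(r); print(np.round([u,v,*s,a],1))
        for p in b: print("  ",p.round(1),ray("top",*p,.055).round(4),ray("top",*p,.09).round(4))
out=cv2.resize(im[110:215,150:370],None,fx=3.6,fy=3.6,interpolation=cv2.INTER_CUBIC)
side=cv2.imread("pics/side0.png")[120:265,140:330]
out2=cv2.resize(side,None,fx=4,fy=4,interpolation=cv2.INTER_CUBIC)
cv2.imwrite("pics/crop1.png",np.clip(out*1.8,0,255)); cv2.imwrite("pics/crop2.png",np.clip(out2*1.8,0,255))
E
```

```text
[341.  174.6  27.8  25.1  73.6]
   [325.1 164.8] [ 0.5507 -0.2127  0.055 ] [ 0.5462 -0.2075  0.09  ]
   [349.2 157.7] [ 0.5729 -0.2956  0.055 ] [ 0.568  -0.2883  0.09  ]
   [357.  184.4] [ 0.4811 -0.3187  0.055 ] [ 0.4784 -0.3109  0.09  ]
   [332.9 191.4] [ 0.459  -0.2362  0.055 ] [ 0.4568 -0.2304  0.09  ]
[177.  170.5  27.   30.   90. ]
   [162. 157.] [0.5915 0.3445 0.055 ] [0.5861 0.3361 0.09  ]
   [192. 157.] [0.5889 0.2414 0.055 ] [0.5836 0.2356 0.09  ]
   [192. 184.] [0.4961 0.2427 0.055 ] [0.493  0.2368 0.09  ]
   [162. 184.] [0.4986 0.3453 0.055 ] [0.4955 0.3369 0.09  ]
[255. 145.  30.  40.  90.]
   [235. 130.] [0.6787 0.0922 0.055 ] [0.6712 0.09   0.09  ]
   [275. 130.] [ 0.6752 -0.0452  0.055 ] [ 0.6677 -0.0441  0.09  ]
   [275. 160.] [ 0.5714 -0.0425  0.055 ] [ 0.5665 -0.0414  0.09  ]
   [235. 160.] [0.5749 0.0943 0.055 ] [0.5699 0.092  0.09  ][ WARN:0@0.190] global loadsave.cpp:1063 imwrite_ Unsupported depth image for selected encoder is fallbacked to CV_8U.
```

View pics/crop1.png

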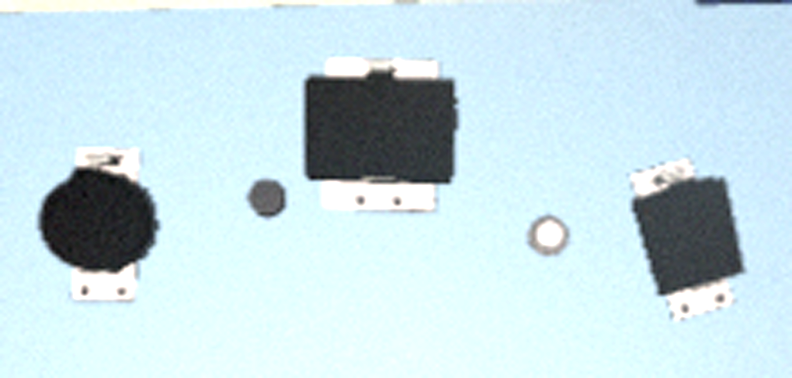

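View pics/crop2.png

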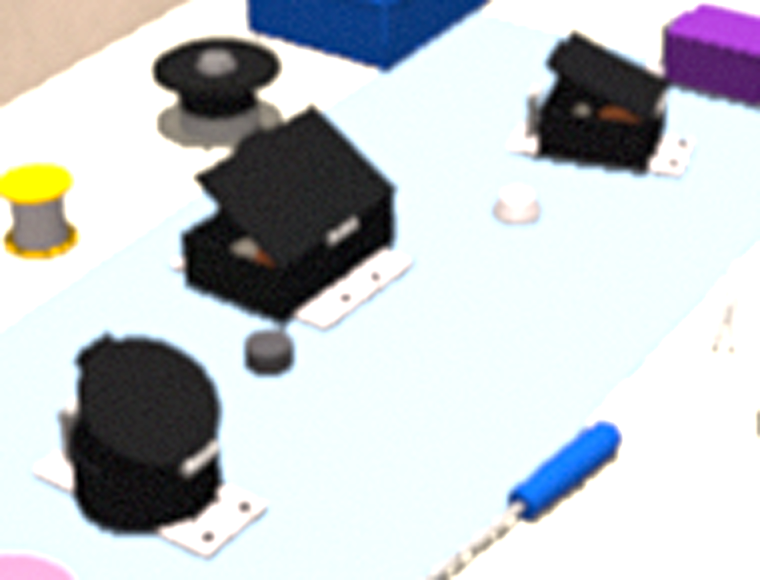

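Crops: all hinges (silver strips) face the robot. The long cover's hinge edge is near (0.573, 0.026), heading about 0°. The short cover's is near (0.470, -0.278), heading about 14°. With the covers shut, the press points are about (0.641, 0.024) for the long and (0.536, -0.261) for the short. I'll press the short one first.

```bash
python3 -m pendant '[[0.95,0.6,0,0,1],[0.95,0.6,0,0,1],[0.95,0.6,0,0,1],[0.95,0.6,0,0,1],[0.95,0.6,0,0,1]]' 40; python3 -m pendant '[[0.95,0.6,0,0,1],[0.95,0.6,0,0,1],[0.95,0.6,0,0,1],[0.95,0.6,0,0,1],[0.9,0.5,0,0,1]]'
```

```text
time: 0.72
tool_pos: [0.3405, -0.3797, 0.2262]
orientation: [-0.004, 0.99, 0.139, -0.001]
contact_force: [0.1, -0.2, -0.3]
finger_gap: -0.0001
time: 1.35
tool_pos: [0.5333, -0.2577, 0.2228]
orientation: [-0.005, 0.99, 0.14, -0.003]
contact_force: [-0.4, -0.9, 0.7]
finger_gap: -0.0001
```

```bash
python3 -m pendant '[[0.07,-0.07,-1,0,1],[0,0,-1,0,1],[0,0,-0.8,0,1],[0,0,-0.4,0,1],[0,0,-0.3,0,1]]'; python3 -m pendant '[[0,0,-0.25,0,1],[0,0,-0.2,0,1],[0,0,-0.2,0,1],[0,0,-0.15,0,1],[0,0,-0.1,0,1]]'
```

```text
time: 1.98
tool_pos: [0.5393, -0.2574, 0.0778]
orientation: [-0.006, 0.99, 0.143, -0.002]
contact_force: [0.9, -0.1, 1.7]
finger_gap: 0.0
time: 2.6
tool_pos: [0.5415, -0.2583, 0.0559]
orientation: [-0.003, 0.99, 0.143, 0.001]
contact_force: [-5.7, 3.7, 11.4]
finger_gap: -0.0002
```

```bash
python3 -m pendant '[[0,0,-0.12,0,1],[0,0,-0.15,0,1],[0,0,-0.15,0,1],[0,0,-0.15,0,1],[0,0,-0.15,0,1]]'
```

```text
time: 3.22
tool_pos: [0.5415, -0.2584, 0.0556]
orientation: [0.001, 0.99, 0.143, 0.005]
contact_force: [-8.7, 5.6, 21.0]
finger_gap: -0.0003
```

The stop was reached at 55.6 mm with 21 N, above the 12 N the catch can need. Now I lift and look.

```bash
python3 -m pendant '[[0,0,0.5,0,1],[0,0,1,0,1],[0,0,1,0,1],[0.3,1,0.7,0,1],[0.5,1,0,0,1]]'; python3 -m pendant '[[0.5,1,0,0,1],[0.5,1,0,0,1],[0.4,1,0,0,1],[0.3,1,0,0,1],[0.1,0.9,0,0,1]]'
python3 - <<'E'
from h import *; import cv2
s=viewer.camera("side"); cv2.imwrite("pics/s2.png",np.clip(cv2.resize(s[110:250,160:350,::-1],None,fx=4,fy=4)*1.8,0,255).astype(np.uint8))
E
```

```text
time: 3.85
tool_pos: [0.574, -0.1815, 0.1914]
orientation: [0.005, 0.99, 0.14, 0.007]
contact_force: [-0.1, 0.1, 0.4]
finger_gap: -0.0001
time: 4.47
tool_pos: [0.6511, 0.0187, 0.1944]
orientation: [0.008, 0.99, 0.138, 0.011]
contact_force: [0.3, 0.2, 0.2]
finger_gap: 0.0003
```

View pics/s2.png

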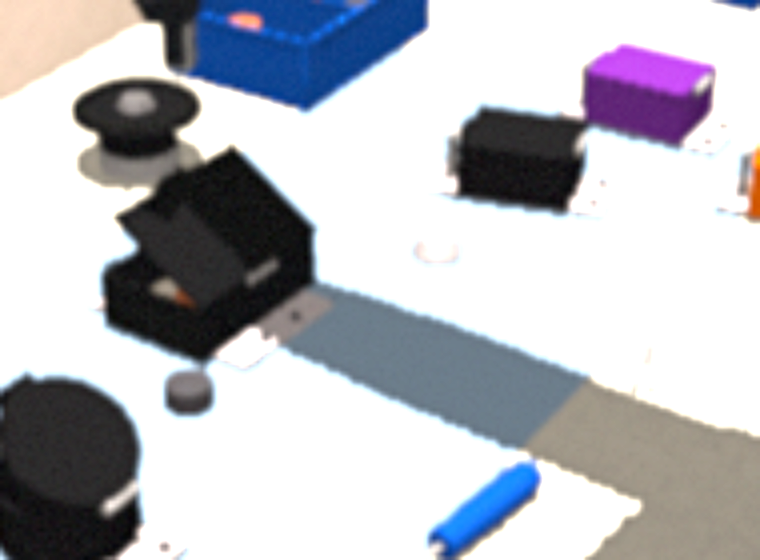

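The short cover at crop (520,150) lies flush and level, and the long one is still open. Next I press the long one.

```bash
python3 -m pendant '[[-0.2,0.12,-1,0,1],[0,0,-0.9,0,1],[0,0,-0.4,0,1],[0,0,-0.3,0,1],[0,0,-0.25,0,1]]'; python3 -m pendant '[[0,0,-0.25,0,1],[0,0,-0.2,0,1],[0,0,-0.2,0,1],[0,0,-0.15,0,1],[0,0,-0.12,0,1]]';python3 -m pendant '[[0,0,-0.12,0,1],[0,0,-0.15,0,1],[0,0,-0.15,0,1],[0,0,-0.15,0,1],[0,0,-0.15,0,1]]'
```

```text
time: 5.15
tool_pos: [0.6471, 0.0294, 0.0823]
orientation: [0.007, 0.99, 0.142, 0.018]
contact_force: [0.2, -0.3, 1.4]
finger_gap: -0.0003
time: 5.78
tool_pos: [0.6506, 0.0287, 0.0557]
orientation: [0.009, 0.99, 0.142, 0.023]
contact_force: [-10.2, 0.0, 22.5]
finger_gap: -0.0001
time: 6.4
tool_pos: [0.6507, 0.0288, 0.0558]
orientation: [0.011, 0.989, 0.142, 0.028]
contact_force: [-9.9, 0.4, 20.9]
finger_gap: 0.0001
```

Hard stop again at 55.8 mm with 21 N. I retreat straight up and towards the robot, then check.

```bash
python3 -m pendant '[[0,0,0.5,0,1],[0,0,1,0,1],[0,0,1,0,1],[-0.5,-0.6,0.7,0,1],[-1,-1,0.2,0,1]]'; python3 -m pendant '[[-1,-1,0,0,1],[-1,-1,0,0,1],[-1,-1,0,0,1],[-0.5,-0.5,0,0,1],[0,0,0,0,1]]'
python3 - <<'E'
from h import *; import cv2
s=viewer.camera("side"); cv2.imwrite("pics/s3.png",np.clip(cv2.resize(s[110:260,140:330,::-1],None,fx=4,fy=4)*1.8,0,255).astype(np.uint8))
t=viewer.camera("top")[:,:,::-1]; t0=cv2.imread("pics/top0.png")
d=cv2.absdiff(t0,t)[140:200,155:200]; print("round top diff mean/max",d.mean(),d.max())
s0=cv2.imread("pics/side0.png"); d=cv2.absdiff(s0,s[:,:,::-1])[198:260,148:200]; print("round side diff",d.mean(),d.max())
E
```

```text
time: 7.02
tool_pos: [0.5888, -0.0344, 0.1937]
orientation: [0.011, 0.989, 0.145, 0.027]
contact_force: [0.5, -0.7, 0.4]
finger_gap: -0.0001
time: 7.65
tool_pos: [0.4423, -0.1801, 0.1941]
orientation: [0.013, 0.989, 0.143, 0.027]
contact_force: [0.7, -0.4, -0.3]
finger_gap: -0.0004
round top diff mean/max 3.4695061728395062 17
round side diff 7.25651364764268 16
```

View pics/s3.png

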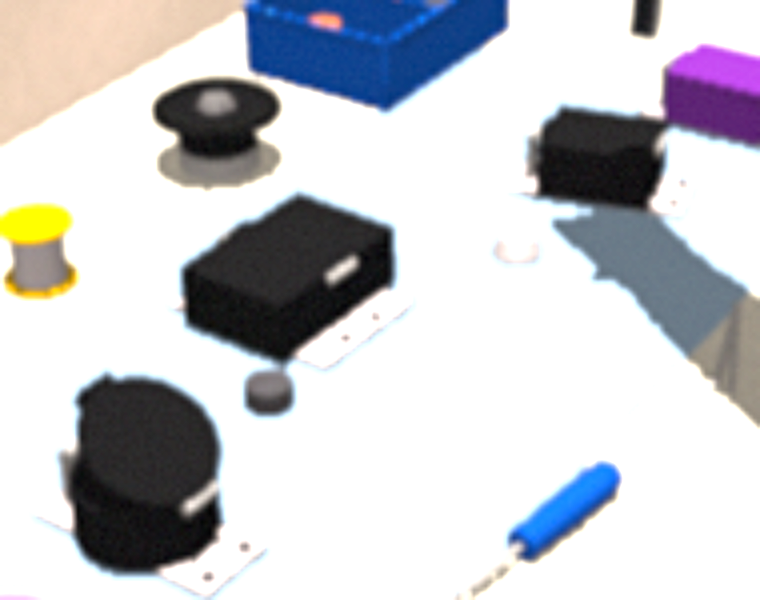

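Both rectangular covers lie flat, and the round one at crop (150,440) is still open and unchanged. The arm is clear and still, so I hand in.

```bash
python3 -c "
from bench import robot
o=robot.get_obs(); print(o['time'],o['contact_force']); print(robot.sign_off())"
```

```text
7.75 [0.80548687 0.78801781 0.18925498]
the job is handed in; nothing more can be done
None
```

I pressed the short cover and then the long one with the shut fingertips. Each came down to its hard stop, with the fingertip at about 56 mm and a vertical force of about 21 N, and stayed flat after I lifted off. I left the round cover alone.

The last side picture shows both rectangular covers level. The round cover is still open, with only noise-level differences from the start pictures in the side and top views. The arm stood clear of everything, and I handed the job in at about 7.8 s.

No check failed or disagreed. I judged the covers' final angles by eye from the pictures and did not measure them.

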